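# Load a vial into the bolted counting chamber

### The job

Load the small capped vial into the counting chamber: lift the bolt's handle out of its notch and slide the barrel bolt right back, open the hatch fully, and stand the vial upright on the round plate in the well. Then shut the hatch, slide the bolt fully home and drop its handle down into the notch. Leave the crucible and the amber jar where they stand.

Things in the scene. Friction and masses are not known exactly. Their poses are not given: they have to be found in the camera images.
- chamber: Counting chamber: heavy fixed white box, grey top, 120 (x) by 226 (y) by 84 mm high. Origin: centre of underside; +x to its back, +y to its left seen from the front, z up. Top: hinged hatch at y -113..18 mm, fixed deck with the barrel bolt at y 20..113 mm. Well under the hatch, open upward: x -49..49, y -102..9 mm, rim z 74, floor z 18 mm.
- sample_plate (a point): Centre of the top of the round steel plate, 56 mm across and 3 mm high, on the well's floor; 21 mm above the bench, at (-8, -46.5, 21) mm in the chamber's frame.
- hatch (a joint): Hatch angle, rad: 0 shut (flush with the deck), grows as its front edge swings up and back; stop at 2.05, where it leans back and stays. Below about 1.5 it sinks shut by itself, damped, in about a second. Slab 121 x 131 x 10 mm, 0.35 kg; lifting it by the bar takes about 2 to 4 N.
- hatch_hinge (a point): Middle of the hatch's hinge line, on its back top edge, at (60, -47.5, 84) mm in the chamber's frame; axis along the chamber's y. The hatch's front edge is 125 mm from it.
- hatch_bar (a point): Middle of the hatch's handle, a round steel bar 10 mm thick and 64 mm long, along the chamber's y, standing 26 mm above the hatch's top (bar centre) near its front edge, 106 mm in front of the hinge line. It swings with the hatch.
- bolt (a joint): Travel of the steel barrel bolt (10 mm thick, axis along the chamber's y at x 12, z 97 mm), m: 0 home, its end in the eye of the steel keeper on the hatch, which locks the hatch; grows as it slides to the chamber's +y, away from the hatch; clear of the keeper from 0.034; stop at 0.040. Sliding friction about 1.5 N.
- bolt_handle (a joint): Handle angle about the bolt's axis, rad: 0 down in the notch (points to the chamber's front, 30 degrees up); grows as it swings up and back; upright 1.05; stop 1.48. Past upright its weight lays it back at the stop, short of upright it falls forward. The bolt slides only with the handle above 0.75; at both ends of the travel a notch lets the handle drop to 0.
- bolt_knob (a point): Centre of the 16 mm steel ball at the end of the bolt's handle, 50 mm from the bolt's axis (stem 7 mm thick); it moves with bolt and handle. Down in the notch and home it is at (-31, 45, 122) mm in the chamber's frame; upright, at (12, 45, 147). The barrel's collars and the keeper reach 112 mm high.
- vial_center (a point): Middle (half-way up) of the small vial with a screw cap, 22 mm across, 45 mm high, 11 to 20 g. It stands upright on the bench, in one of three places among the crucible and the jar.
- crucible_center (a point): Middle of the white porcelain crucible with lid, 43 mm across, 46 mm high; a bystander.
- jar_center (a point): Middle of the amber glass jar with black cap, 45 mm across, 87 mm high; a bystander.
Not all that is in view belongs to the job. Of the things that look like the part that bears vial_center, the smaller one is meant.

How it is judged:
On the way, in this order (a step that is already met when the one before it is completed fails the run):
1. the bolt's handle is lifted clear of the notch (value of joint bolt_handle above 0.75 rad), for 0.05 s.
2. the bolt is drawn clear of the keeper on the hatch (value of joint bolt above 0.034 m), for 0.1 s.
3. the hatch is fully open (value of joint hatch above 1.6 rad), for 0.2 s.
4. the vial stands on the round plate, hatch open (horizontal distance between vial_center and sample_plate below 0.02 m and z of vial_center in the frame of sample_plate below 0.027 m and angle between vial_center's own z axis and vertical below 0.12 rad and value of joint hatch above 1.5 rad), for 0.2 s.
5. the hatch is shut (value of joint hatch below 0.03 rad), for 0.1 s.
At the end, for the whole second after the job is handed in: The vial stands upright (within 7 degrees) on the round plate, its axis within 20 mm of the plate's centre; the hatch is shut (below 0.03 rad), the bolt is home (within 4 mm) and its handle lies down in the notch (below 0.15 rad) (horizontal distance between vial_center and sample_plate below 0.02 m and z of vial_center in the frame of sample_plate below 0.027 m and angle between vial_center's own z axis and vertical below 0.12 rad and value of joint hatch below 0.03 rad and value of joint bolt below 0.004 m and value of joint bolt_handle below 0.15 rad); the robot touches nothing.
It fails at once if the crucible or the amber jar is shifted by more than 30 mm or knocked over (distance of any of crucible_center, jar_center from where it was at the start of the episode above 0.03 m or angle between any of crucible_center, jar_center's own z axis and vertical above 0.5 rad).
It also fails if it takes over 72 s, if anything falls off the work surface, if the arm or the gripper's body presses on something with over 40 N, if the wrist force passes 120 N, or if a joint passes its speed limit or range.

### The arm

A 6-joint arm with a two-finger parallel gripper is mounted at the origin on a cart in front of the work surface, level with it; the furniture and walls round the work are solid. World frame = base frame: x ahead of the robot, y to its left, z up, the work surface at z = 0. Lengths are in m, angles in rad, forces in N, time in s.
With the tool pointing down it reaches from about 0.25 to 0.775 m from the base axis. Payload 4 kg.
Tool frame: the origin (TCP) lies on the centre line of the jaws, within the pads' length; the fingertips stand 8 mm ahead of it and the grasp point (between the pads) lies 11 mm behind it (tips_ahead is the distance from the TCP to the fingertips, in m); z points along the fingers, y is the line along which they close (so a half turn about z gives the same grasp; the last joint's range is limited). The gripper opens to 85 mm and grips with 20 to 120 N. Pads are 22 mm wide; open, the fingers measure 114 mm over their backs; the gripper's body (76 mm by 85 mm) begins 54 mm behind the grasp point. The pads swing forward as they close: fully open they stand 13 mm farther back than shut.
Start: joints at [1.15, 0.087, 1.371, -0, 1.684, -0.103], TCP at [0.172, 0.522, 0.239] pointing down, gripper open.
Joint ranges: [-3.1, 3.1], [-0.76, 2.03], [0.27, 2.55], [-1.08, 4.22], [0.17, 2.65], [-2.57, 2.57]. Speed limits (rad/s): [2.79, 2.79, 3.14, 3.14, 3.14, 3.14].

### API

Orientations are given as [roll, pitch, yaw] about the fixed x, y, z axes, in that order (R = Rz(yaw) Ry(pitch) Rx(roll)).
In Python, from plant import * gives the robot as it stands. Calls block until the motion is done:
- reach(position, orientation): joint-space move of the TCP to a pose.
- move_straight(position, ori=None, v=0.15, max_force=None): straight line of the TCP; ori=None keeps the orientation; v is the mean speed in m/s. With max_force (N) it stops when the force on the tool has changed by that much, and returns True; else False.
- move_joints(angles): joint-space move.
- command_gripper(opening, grip_force=None): finger opening in m; grip_force is the grip in N (None keeps the last); returns when the fingers have stopped.
- hold(seconds).
- ik(position, orientation): joint angles nearest the present ones, or None.
- capture(name): name is "scene" or "top"; returns the picture (384x512x3 uint8, red, green, blue); there is no depth.
- camera_model(name): a dict with "fovy" (degrees; the focal length in pixels is half the picture's height over the tangent of half this angle, whatever the lens; pixels are square), "cx", "cy" (the principal point, pixels), "rvec" (rotation vector, rad) and "tvec" (3), from world to camera coordinates, as OpenCV has them. Camera axes: x right, y down, z forward; pixel columns grow to the right and rows downward; lengths in m; the calibration is good to about 2 mm. A picture is of the moment at which its call begins. camera_model takes no time and is no camera call.
A pose or a line that the arm cannot do raises IKError and nothing moves.
- job_done(): hands the job in; it is judged then, once.
Readings, each from a call of its own:
- current_time_s(): time.
- current_joint_positions(): joint angles.
- current_qd(): joint speeds.
- current_tau(): joint torques, N m.
- current_tool_pos(): TCP position.
- current_eef_rot(): TCP orientation.
- current_contact_force(): force on the tool from outside, world axes, zero at the start.
- current_moment(): the same for the moment, N m.
- current_width(): finger opening in m.
- current_grasp_force(): force on a finger pad.
Only numpy, scipy, OpenCV 4.12 (cv2) and the standard library are available. Lean on these libraries where they do the work, as an engineer would, in place of code of your own. Each camera call takes 0.05 s, during which the arm holds its last target. There are 200 camera calls.

## Working session

There is one attempt and no reset: what is moved stays moved. The work goes in short steps, each a Python script; the robot and the scene stay as the last script left them, time stands still between calls to the robot, and variables do not carry over. Pictures are saved under pics/ and viewed, at most 10 in all, crops included, and the job is handed in when it is done.

```bash
ls; mkdir -p pics
python3 - <<'E'
from plant import *
import cv2
for n in("scene","top"):
    cv2.imwrite(f"pics/{n}0.png",cv2.resize(capture(n)[:,:,::-1],(800,600),interpolation=cv2.INTER_CUBIC)); print(n,camera_model(n))
print(current_eef_rot(),current_time_s())
E
```

```text
pics
scene {'fovy': 42.33284747751695, 'cx': 247.22297021356852, 'cy': 192.9437882261558, 'rvec': array([ 2.19203231, -1.18049355,  0.43461557]), 'tvec': array([-0.08672024,  0.46792878,  0.74751428])}
top {'fovy': 42.98791299072033, 'cx': 261.8917522755296, 'cy': 191.98437016991457, 'rvec': array([ 2.19905127, -2.14437759,  0.12325864]), 'tvec': array([0.21096878, 0.46669636, 1.06977703])}
[-3.13956968e+00 -2.12416419e-04  2.82383410e+00] 0.1
```

View pics/scene0.png

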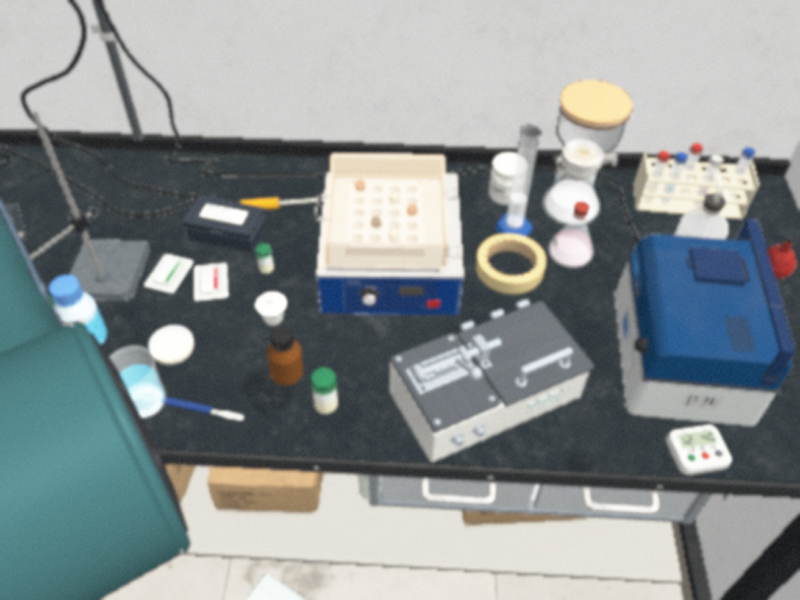

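View pics/top0.png

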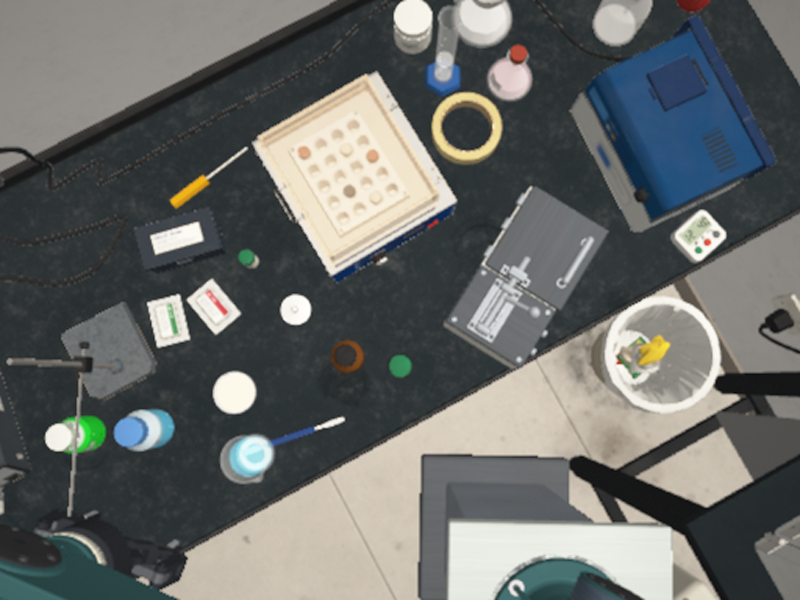

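Small vial: scene (264,258), top (249,259). The larger lookalike is at scene (324,390). Chamber top corners in top view: about (535,187), (607,232), (445,325), (517,367). I'll fit the poses and check with an overlay.

```bash
cat > h.py <<'E'
import numpy as np, cv2
from plant import *
from scipy.optimize import least_squares
def proj(n,P):
    m=camera_model(n); f=192/np.tan(np.radians(m["fovy"]/2))
    K=np.array([[f,0,m["cx"]],[0,f,m["cy"]],[0,0,1]])
    return cv2.projectPoints(np.atleast_2d(P).astype(float),m["rvec"],m["tvec"],K,None)[0][:,0]
def toW(p,P):
    P=np.atleast_2d(P).astype(float)/1000; c,s=np.cos(p[2]),np.sin(p[2])
    return np.c_[p[0]+c*P[:,0]-s*P[:,1],p[1]+s*P[:,0]+c*P[:,1],P[:,2]]
E
python3 - <<'E'
from h import *
C=np.array([[60,-113,84],[-60,-113,84],[60,113,84],[-60,113,84]])
T=np.array([[535,187],[607,232],[445,325],[517,367]])/1.5625
S=np.array([[540,303],[592,368],[391,354],[433,430]])/1.5625
def r(p): W=toW(p,C); return np.r_[(proj("top",W)-T).ravel(),(proj("scene",W)-S).ravel()]
best=min((least_squares(r,[.5,0,a],loss='soft_l1') for a in(-2,-1,0,1,2,3)),key=lambda o:o.cost)
p=best.x; print("chamber",p,np.round(best.fun,1))
def vfit(t,s,z):
    o=least_squares(lambda q:np.r_[(proj("top",q)-t).ravel(),(proj("scene",q)-s).ravel()],[.4,.2,.05]); return o.x,np.round(o.fun,1)
t=np.array([247,257])/1.5625; s=np.array([264,249])/1.5625
v,f=vfit(t,s,0); print("vialtop",v,f)
v2,f2=vfit(np.array([400,366])/1.5625,np.array([323,377])/1.5625,0); print("other",v2,f2)
np.save("c0.npy",p); np.save("v0.npy",v)
def ring(x,y,z,rad): a=np.linspace(0,2*np.pi,24); return np.c_[x+rad*np.cos(a),y+rad*np.sin(a),a*0+z]
tiles=[]
for n,box,k in(("scene",(246,188,386,298),2.85),("top",(278,112,396,240),2.85)):
    im=capture(n)[:,:,::-1]; out=[]
    def draw(box,k):
        x0,y0,x1,y1=box; c=cv2.resize(im[y0:y1,x0:x1],None,fx=k,fy=k,interpolation=cv2.INTER_CUBIC)
        def pl(W,col):
            q=((proj(n,W)+.5-[x0,y0])*k-.5); cv2.polylines(c,[np.round(q*8).astype(int)],False,col,1,cv2.LINE_AA,3)
        pl(toW(p,C[[0,1,3,2,0]]),(0,0,255)); pl(toW(p,[[-60,-113,84],[-60,-113,0],[-60,113,0],[-60,113,84]]),(0,0,255))
        pl(toW(p,[[-46,-79.5,110],[-46,-15.5,110]]),(0,255,0)); pl(toW(p,[[12,45,97],[-31,45,122]]),(0,255,255))
        pl(ring(v[0],v[1],.045,.011),(0,0,255)); pl(ring(v[0],v[1],0,.011),(0,0,255))
        return c
    a=draw(box,k); vq=proj(n,[v])[0].astype(int); b=draw((vq[0]-25,vq[1]-20,vq[0]+25,vq[1]+30),4)
    tiles.append((a,b))
cv=np.zeros((600,800,3),np.uint8)
for i,(a,b) in enumerate(tiles):
    cv[:a.shape[0],i*400:i*400+a.shape[1]]=a[:, :400]; cv[390:590,i*400:i*400+200]=b
cv2.imwrite("pics/ov1.png",cv)
E
```

```text
chamber [0.49077429 0.06389673 1.00713316] [-0.3 -1.1  0.7  0.6 -0.4 -2.5  1.1  2.3  1.2 -2.4  0.5 -1.3 -1.9  0.8
 -1.6  0.6]
vialtop [0.51470861 0.45352105 0.04228599] [ 0.1 -0.1 -0.2  0. ]
other [0.36596653 0.23315453 0.06383784] [ 0.1 -0.1 -0.1  0. ]
```

View pics/ov1.png

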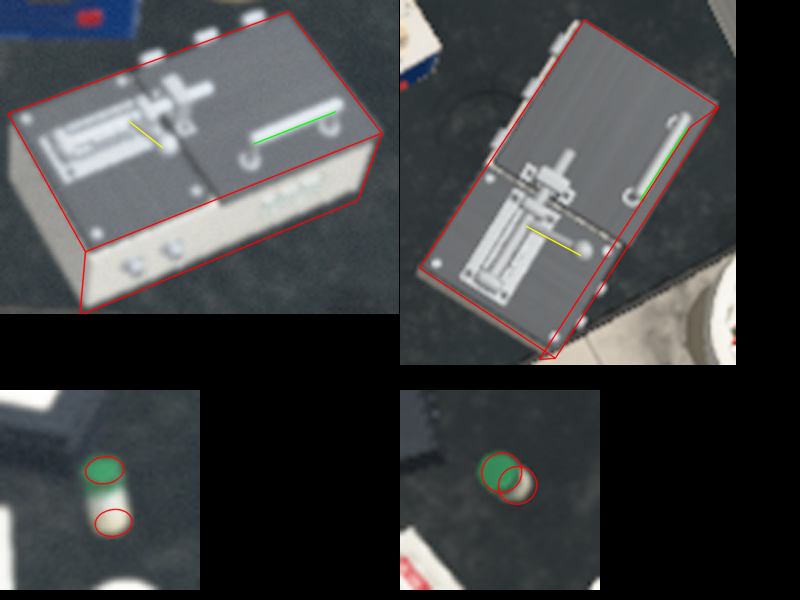

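Run:
```python
from h import *
C=np.array([[60,-113,84],[-60,-113,84],[60,113,84],[-31,45,122],[-46,-79.5,110],[-46,-15.5,110]])
k=2.85
S=np.array([[289,12],[382,132],[9,114],[169,144],[341,104],[254,137]])/k+[246,188]
T=np.array([[181,20],[317,104],[19,268],[186,250],[287,119],[241,197]])/k+[278,112]
w=np.array([1,1,1,2,1,1])[:,None]
def r(p): W=toW(p,C); return np.r_[(w*(proj("top",W)-T)).ravel(),(w*(proj("scene",W)-S)).ravel()]
b=least_squares(r,np.load("c0.npy"),loss='soft_l1'); p=b.x; print(p); print(np.round(b.fun,1).reshape(2,-1,2).tolist())
np.save("c1.npy",p)
tiles=[]
L=[([[60,-113,84],[-60,-113,84],[-60,113,84],[60,113,84],[60,-113,84]],(0,0,255)),([[-60,-113,0],[-60,113,0]],(255,0,255)),
 ([[-46,-79.5,110],[-46,-15.5,110]],(0,255,0)),([[12,45,97],[-31,45,122]],(0,255,255)),([[-60,19,84],[60,19,84]],(255,255,0)),([[12,25,97],[12,105,97]],(255,100,0))]
cv=np.zeros((600,800,3),np.uint8)
for i,(n,(x0,y0,x1,y1)) in enumerate((("scene",(246,188,386,298)),("top",(278,112,396,240)))):
    c=cv2.resize(capture(n)[y0:y1,x0:x1,::-1],None,fx=k,fy=k,interpolation=cv2.INTER_CUBIC)
    for P,col in L:
        q=(proj(n,toW(p,P))-[x0,y0]+.5)*k-.5; cv2.polylines(c,[np.round(q*8).astype(int)],False,col,1,cv2.LINE_AA,3)
    cv[:c.shape[0],i*400:i*400+c.shape[1]]=c[:,:400]
cv2.imwrite("pics/ov2.png",cv[:370])
# reach checks
for nm,P in dict(knob=[-31,45,122],up=[12,45,150],bar=[-46,-47.5,110],plate=[-8,-46.5,60]).items():
    print(nm,toW(p,P).round(4).tolist())
```

```text
[0.49328185 0.06197314 1.02676981]
[[[0.3, -1.7], [0.2, -1.5], [1.2, -0.6], [-1.5, 0.5], [0.1, 0.5], [0.3, -1.2]], [[-0.3, -1.7], [0.7, -1.6], [0.6, 0.0], [-1.3, 1.2], [-0.9, 1.0], [1.0, 1.3]]]
knob [[0.4387, 0.0587, 0.122]]
up [[0.461, 0.0955, 0.15]]
bar [[0.5101, -0.002, 0.11]]
plate [[0.5289, 0.0311, 0.06]]
```

View pics/ov2.png

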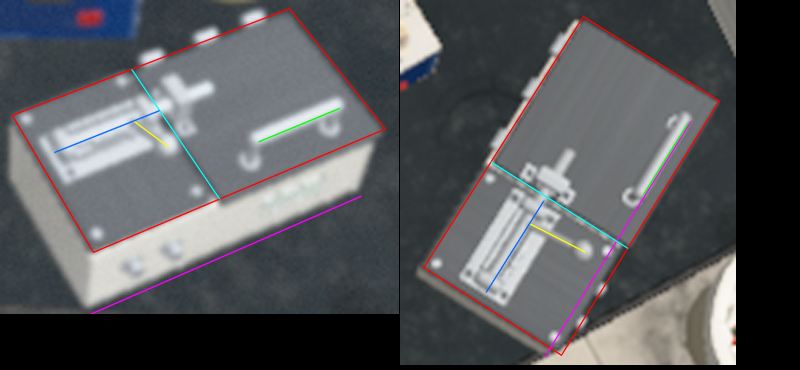

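Both fits agree to about 3 mm. I'll triangulate the knob and bar directly, then start with the handle.

```bash
cat >> h.py <<'E'
def tri(t,s):
    o=least_squares(lambda q:np.r_[(proj("top",q)-t).ravel(),(proj("scene",q)-s).ravel()],[.45,.1,.1]); return o.x
def onplane(n,px,z): return least_squares(lambda q:(proj(n,[q[0],q[1],z])-px).ravel(),[.5,.2]).x
def arc(r,a): return r*np.cos(a),r*np.sin(a)
def st(tag=""): print(tag,"t",round(current_time_s(),2),"p",np.round(current_tool_pos(),4),"F",np.round(current_contact_force(),1),"w",round(current_width(),4))
E
python3 - <<'E'
from h import *
k=2.85
S=np.array([[169,144],[341,104],[254,137]])/k+[246,188]
T=np.array([[186,250],[287,119],[241,197]])/k+[278,112]
for n,t,s in zip(("knob","bar-","bar+"),T,S): print(n,tri(t,s))
for c in("c0","c1"): print(c,toW(np.load(c+".npy"),[[-31,45,122],[-46,-79.5,110],[-46,-15.5,110]]).round(4).tolist())
print("box corner",onplane("top",np.array([222,250])/1.5625,.03),"crucible",onplane("top",np.array([296,309])/1.5625,.046), "shaker",onplane("top",np.array([333,275])/1.5625,0))
# feasibility
p=np.load("c1.npy"); psi=p[2]
for nm,P,o in (("knob",[-31,45,116],[np.pi,0,psi]),("knobback",[33,85,200],[np.pi,0,psi]),("bar",[-46,-47.5,105],[np.pi,0,psi+np.pi/2]),("bar2",[-46,-47.5,105],[np.pi,0,psi-np.pi/2]),("open",[100,-47.5,190],[np.pi,0,psi+np.pi/2]),("push",[155,-47.5,155],[np.pi,0,psi])):
    q=ik(toW(p,P)[0],o); print(nm,None if q is None else np.round(q,2))
E
```

```text
knob [0.438999   0.05768889 0.1243873 ]
bar- [ 0.53880799 -0.01864821  0.11163971]
bar+ [0.47948484 0.01639953 0.11641996]
c0 [[0.4362, 0.0617, 0.122], [0.5334, -0.0175, 0.11], [0.4793, 0.0167, 0.11]]
c1 [[0.4387, 0.0587, 0.122], [0.5375, -0.0185, 0.11], [0.4827, 0.0146, 0.11]]
box corner [0.52558897 0.4925196 ] crucible [0.44206952 0.38106491] shaker [0.49768935 0.33530585]
knob [ 0.   -0.1   1.8  -0.    1.44  0.55]
knobback [ 0.17 -0.11  1.64 -0.    1.61  0.72]
bar [-0.12  0.07  1.66  0.    1.41 -1.14]
bar2 [-0.12  0.07  1.66 -0.    1.41  2.  ]
open [ 0.11  0.21  1.33  0.    1.6  -0.91]
push [ 0.18  0.31  1.28 -0.    1.56  0.73]
```

Run:
```python
from h import *
p=np.load("c1.npy"); psi=p[2]; o=[np.pi,0,psi]; dz=-6
def W(x,y,z): return toW(p,[x,y,z])[0]
command_gripper(.040,20)
reach(W(-31,45,175),o)
h=move_straight(W(-31,45,122+dz),v=.15,max_force=10); st(f"down {h}")
command_gripper(.0,20); st("grip")
e=current_contact_force(); 
for a in (.3,.6,.9,1.2):
    x,z=12-50*np.cos(np.pi/6+a),97+50*np.sin(np.pi/6+a)
    move_straight(W(x,45,z+dz),v=.08); st(a)
cv2.imwrite("pics/k.png",cv2.resize(capture("scene")[160:300,230:400,::-1],None,fx=4,fy=4))
```

```text
down False t 3.3 p [0.439  0.0591 0.1163] F [-0.3  0.6  0.7] w 0.0399
grip t 3.65 p [0.4392 0.0591 0.1174] F [-3.1  1.   4. ] w 0.0143
0.3 t 3.98 p [0.4434 0.0664 0.1279] F [-1.9 -1.9  1. ] w 0.014
0.6 t 4.32 p [0.4498 0.0771 0.136 ] F [-1.5 -1.   1.2] w 0.0142
0.9 t 4.65 p [0.4571 0.0894 0.1404] F [-3.2 -0.5  1.8] w 0.0135
1.2 t 4.98 p [0.4649 0.1024 0.1406] F [-3.5  0.9  3.3] w 0.0138
```

View pics/k.png

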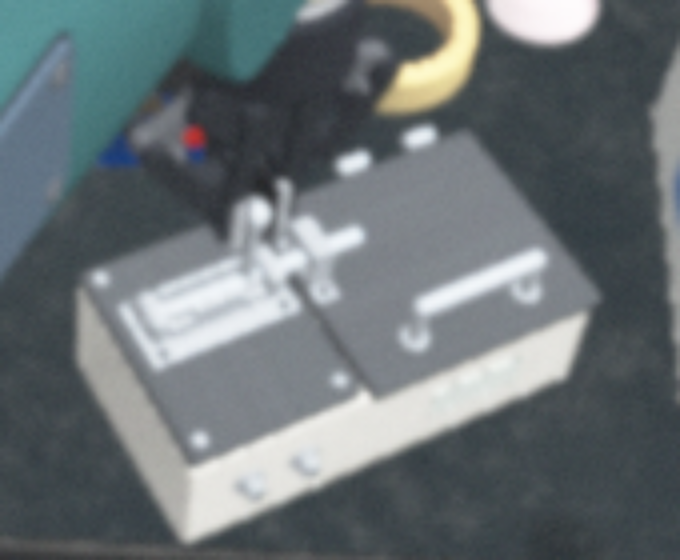

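The knob is between the fingers at (258,212) and the handle is up. Next I slide the bolt, release, and open the hatch.

Run:
```python
from h import *
p=np.load("c1.npy"); psi=p[2]; o=[np.pi,0,psi]
def W(x,y,z): return toW(p,[x,y,z])[0]
t0=np.array(current_tool_pos()); d=W(0,1000,0)-W(0,0,0); d/=np.linalg.norm(d)
h=move_straight(t0+.044*d,v=.08,max_force=15); t1=np.array(current_tool_pos()); st(f"slide {h} {np.dot(t1-t0,d):.4f}")
command_gripper(.035); 
move_straight(t1+[0,0,.06],v=.2); st("rel")
command_gripper(.045)
ob=[np.pi,0,psi+np.pi/2]
reach(W(-46,-47.5,165),ob)
cv2.imwrite("pics/s2.png",cv2.resize(capture("top")[90:250,260:420,::-1],None,fx=3.5,fy=3.5))
h=move_straight(W(-46,-47.5,105.5),v=.12,max_force=8); st(f"down {h}")
command_gripper(0,30); st("grip")
```

```text
slide True 0.0405 t 5.58 p [0.43   0.1227 0.1408] F [ 2.6 -2.7  0.7] w 0.014
rel t 6.36 p [0.4302 0.1229 0.2013] F [-0.4 -0.3  0.7] w 0.0349
down False t 8.93 p [ 0.5105 -0.002   0.106 ] F [ 0.1  0.1 -0.6] w 0.0452
grip t 9.34 p [0.5129 0.0012 0.107 ] F [ 5.7  8.9 -2.1] w 0.0082
```

View pics/s2.png

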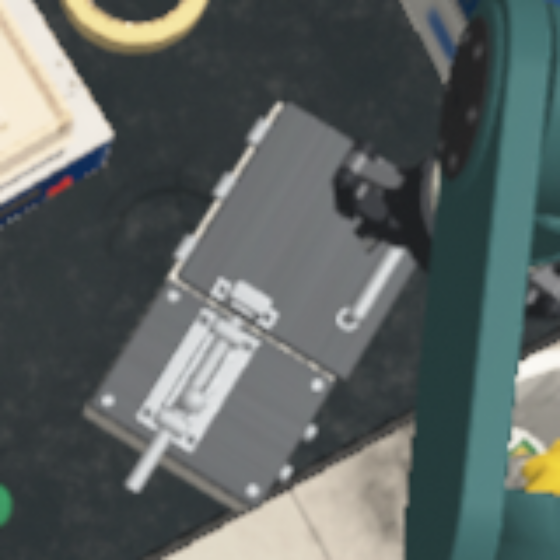

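Bolt is drawn clear and the handle lies back, near (190,405). The bar turned out to be 4 mm further along chamber +x, so I update the pose and swing the hatch open.

Run:
```python
from h import *
p=np.load("c1.npy"); p[:2]+=[.0024,.0033]; np.save("c2.npy",p); psi=p[2]
def W(x,y,z): return toW(p,[x,y,z])[0]
z0=current_tool_pos()[2]*1000-110
R=np.hypot(106,26); a0=np.arctan2(26,106)
from scipy.spatial.transform import Rotation as Ro
base=Ro.from_euler("xyz",[np.pi,0,psi+np.pi/2]); ax=np.array([-np.sin(psi),np.cos(psi),0])
for th in (.2,.4,.6,.8,1.0,1.2,1.4,1.55,1.7,1.78):
    tilt=max(0,th-1.4)*.5
    # rotation about +chamber y moves tool-up toward +x
    Rt=Ro.from_rotvec(ax*tilt)
    b=W(60-R*np.cos(th+a0),-47.5,84+R*np.sin(th+a0))
    off=Rt.apply([0,0,z0/1000])
    h=move_straight(b+off,ori=(Rt*base).as_euler("xyz"),v=.1,max_force=30); st(f"{th} {h}")
    if h: break
cv2.imwrite("pics/h.png",cv2.resize(capture("scene")[100:300,210:450,::-1],None,fx=3,fy=3))
```

```text
0.2 False t 9.74 p [0.5165 0.0074 0.1277] F [ 0.7 -1.  -2.3] w 0.0084
0.4 False t 10.11 p [0.5219 0.0164 0.1465] F [-1.8 -4.3  0.4] w 0.0085
0.6 False t 10.47 p [0.529  0.0283 0.163 ] F [-3.8 -5.8  2.4] w 0.0086
0.8 False t 10.84 p [0.5379 0.0432 0.1772] F [-6.6 -6.   8.2] w 0.0083
1.0 False t 11.21 p [0.549  0.0616 0.1868] F [-4.5 -3.9  8.8] w 0.0086
1.2 False t 11.57 p [0.5602 0.0804 0.1911] F [-3.5 -1.4  7.7] w 0.0085
1.4 False t 11.94 p [0.5715 0.0994 0.1907] F [-2.3  0.2  5.1] w 0.0087
1.55 False t 12.25 p [0.58   0.1137 0.1877] F [-0.8  0.6  4.2] w 0.0089
1.7 False t 12.56 p [0.5878 0.1268 0.1825] F [-1.1  1.5  4. ] w 0.0087
1.78 False t 12.81 p [0.5915 0.1329 0.1793] F [-1.3  3.4  4.8] w 0.0085
```

View pics/h.png

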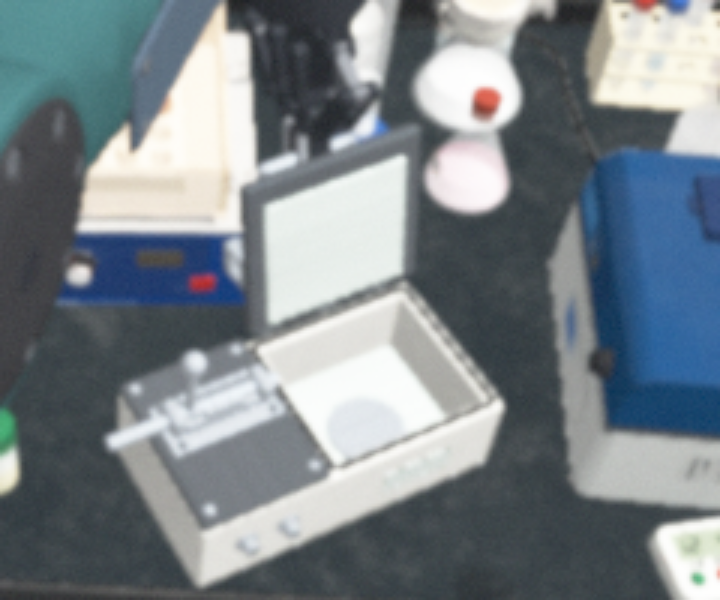

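Hatch is open, with the plate visible at (365,428). Now release the bar and fetch the vial.

Run:
```python
from h import *
from scipy.spatial.transform import Rotation as Ro
p=np.load("c2.npy"); psi=p[2]; v=np.load("v0.npy")
z=Ro.from_euler("xyz",current_eef_rot()).as_matrix()[:,2]
command_gripper(.018); t=np.array(current_tool_pos())
h=move_straight(t-z*.08,v=.15,max_force=12); st(f"up {h}")
command_gripper(.05); o=[np.pi,0,psi]
reach([v[0],v[1],.25],o)
move_straight([v[0],v[1],.10],v=.25)
h=move_straight([v[0],v[1],.020],v=.1,max_force=6); st(f"down {h}")
command_gripper(0,20); st("grip"); print(current_grasp_force())
t=np.array(current_tool_pos()); np.save("gz.npy",t)
move_straight(t+[0,0,.03],v=.1); st("lift")
a=capture("scene"); b=capture("top")
cv=np.zeros((480,800,3),np.uint8); cv[:,:400]=cv2.resize(a[90:330,120:320],(400,480))
cv[:,400:]=cv2.resize(b[50:290,110:310],(400,480))
cv2.imwrite("pics/v.png",cv[:,:,::-1])
```

```text
up False t 13.79 p [0.5992 0.144  0.2562] F [ 0.8  0.5 -0.4] w 0.0179
down False t 17.67 p [0.5153 0.454  0.021 ] F [ 1.1 -0.5 -0.7] w 0.0501
grip t 18.03 p [0.5153 0.4539 0.0212] F [-0.1 -0.4  3.7] w 0.0202
19.79202300310135
lift t 18.49 p [0.5155 0.4541 0.0519] F [ 0.3 -0.3 -0.4] w 0.0205
```

View pics/v.png

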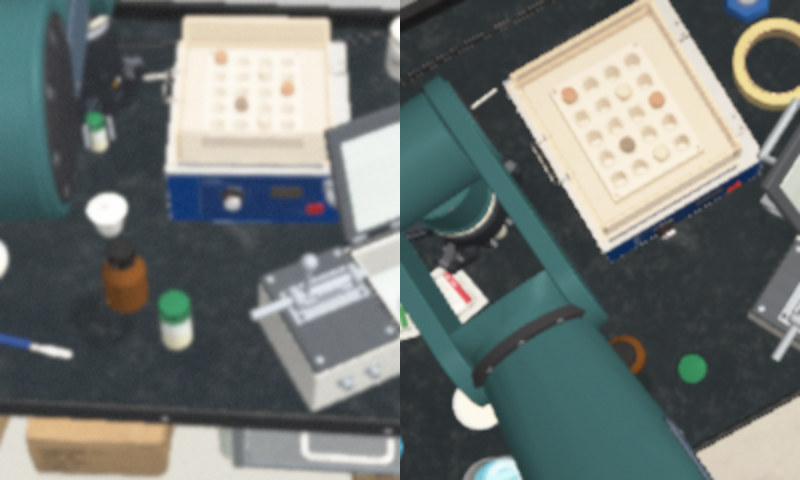

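The vial is held upright (scene crop (97,130)). Placing it on the plate.

Run:
```python
from h import *
p=np.load("c2.npy"); psi=p[2]; o=[np.pi,0,psi]; g=np.load("gz.npy")
def W(x,y,z): return toW(p,[x,y,z])[0]
t=np.array(current_tool_pos()); move_straight([t[0],t[1],.24],v=.25)
reach(W(-8,110,240),o)
move_straight(W(-8,-46.5,200),v=.2)
P=W(-8,-46.5,0); move_straight([P[0],P[1],.065],v=.15)
h=move_straight([P[0],P[1],g[2]+.019],v=.03,max_force=2.5); st(f"place {h}")
command_gripper(.036); hold(.2)
t=np.array(current_tool_pos()); move_straight([t[0],t[1],.24],v=.2); st("up")
move_straight(W(-60,60,260),v=.25)
a=capture("scene"); b=capture("top")
cv=np.zeros((480,800,3),np.uint8); cv[:,:400]=cv2.resize(a[120:300,240:390],(400,480))
cv[:,400:]=cv2.resize(b[80:260,260:410],(400,480))
cv2.imwrite("pics/p.png",cv[:,:,::-1])
```

```text
place True t 23.56 p [0.5309 0.0343 0.0421] F [ 0.1 -0.9  3.4] w 0.02
up t 25.2 p [0.5293 0.0344 0.2383] F [ 0.1  0.3 -0.4] w 0.0362
```

View pics/p.png

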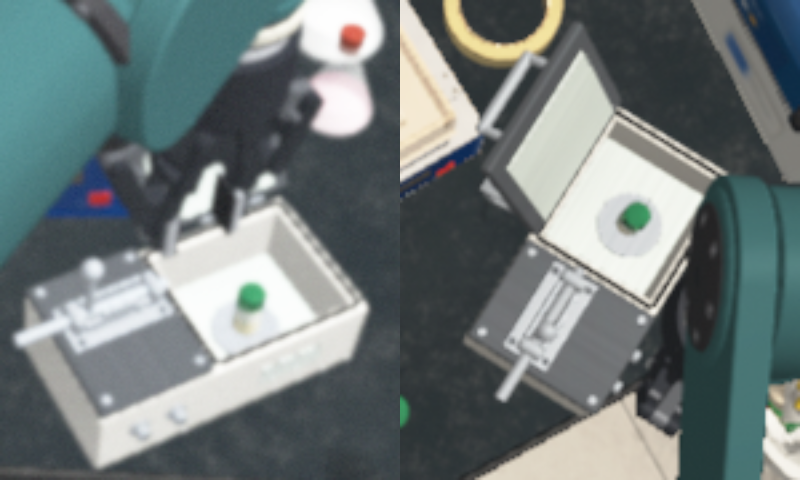

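Vial stands on the plate, base near its centre (top crop (632,228)). Now push the hatch shut from behind the bar.

Run:
```python
from h import *
p=np.load("c2.npy"); psi=p[2]; o=[np.pi,0,psi]
def W(x,y,z): return toW(p,[x,y,z])[0]
R=np.hypot(106,26); a0=np.arctan2(26,106)
command_gripper(0); move_straight(W(-60,60,295),v=.25)
print("shaker",onplane("top",np.array([293,128.6]),.06), W(165,-47.5,0))
reach(W(168,-47.5,290),o)
h=move_straight(W(168,-47.5,158),v=.2,max_force=8); st(f"down {h}")
for th in (2.05,1.85,1.65,1.5,1.35,1.25):
    h=move_straight(W(60-R*np.cos(th+a0)+14,-47.5,84+R*np.sin(th+a0)-8),v=.15,max_force=25); st(f"{th} {h}")
    if h: break
hold(.3)
t=np.array(current_tool_pos()); move_straight(t+[0,0,.06],v=.2); 
reach(W(33,150,220),o); st("away")
a=capture("scene"); b=capture("top")
cv=np.zeros((480,800,3),np.uint8); cv[:,:400]=cv2.resize(a[120:300,240:390],(400,480))
cv[:,400:]=cv2.resize(b[80:260,260:410],(400,480))
cv2.imwrite("pics/c.png",cv[:,:,::-1])
```

```text
shaker [0.59915581 0.1580345 ] [0.62172593 0.18186704 0.        ]
down False t 28.45 p [0.624  0.1842 0.1603] F [ 0.3 -0.7  0.7] w 0.0001
2.05 False t 28.75 p [0.6131 0.1656 0.1607] F [0.8 1.5 1.1] w 0.0001
1.85 False t 29.04 p [0.6033 0.1505 0.172 ] F [1.5 0.4 0.3] w -0.0003
1.65 False t 29.33 p [0.5922 0.1332 0.1792] F [ 0.1  0.8 -0.4] w 0.0003
1.5 False t 29.59 p [0.584  0.1198 0.183 ] F [-1.1 -0.7 -0.3] w -0.0001
1.35 False t 29.85 p [0.5757 0.1058 0.1848] F [-0.7  1.1 -0.4] w 0.0004
1.25 False t 30.1 p [0.5701 0.0966 0.1846] F [-0.9 -0.3 -0.3] w 0.0001
away t 31.68 p [0.385  0.171  0.2197] F [-0.7  0.3 -0.3] w -0.0005
```

View pics/c.png

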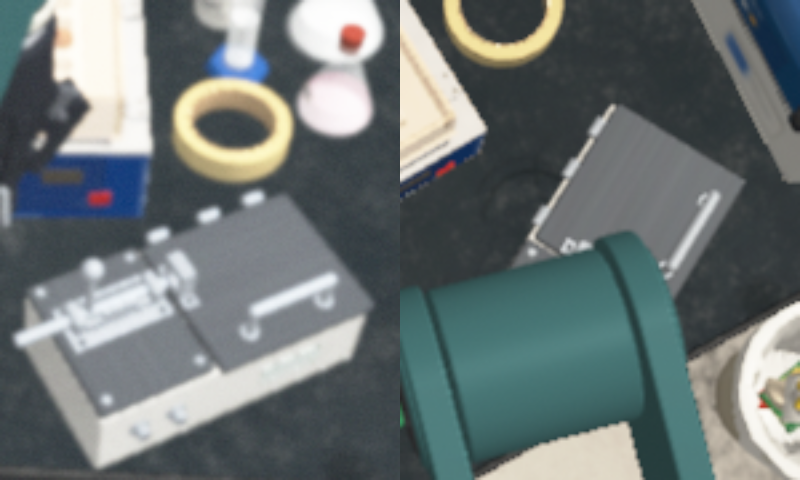

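Hatch is flush. Now drive the bolt home.

Run:
```python
from h import *
p=np.load("c2.npy"); psi=p[2]; o=[np.pi,0,psi]; dz=-6
def W(x,y,z): return toW(p,[x,y,z])[0]
command_gripper(.04,25)
reach(W(33,85,200),o)
h=move_straight(W(33,85,142+dz),v=.12,max_force=8); st(f"down {h}")
command_gripper(0,25); st("grip")
t0=np.array(current_tool_pos()); d=W(0,1000,0)-W(0,0,0); d/=np.linalg.norm(d)
h=move_straight(t0-.044*d,v=.07,max_force=18); t1=np.array(current_tool_pos()); L=np.dot(t0-t1,d); st(f"slide {h} {L:.4f}")
if L>.036 and current_width()>.01:
    s=np.dot(t1-W(0,0,0),d)*1000
    for a in (1.2,.9,.6,.3,.1,0.):
        x,z=12-50*np.cos(np.pi/6+a),97+50*np.sin(np.pi/6+a)
        h=move_straight(W(x,s,z+dz),v=.08,max_force=25); st(f"{a} {h}")
        if h: break
    command_gripper(.036); t=np.array(current_tool_pos()); move_straight(t+[0,0,.09],v=.2)
    reach(W(-31,200,260),o); st("away")
a=capture("scene"); b=capture("top")
cv=np.zeros((480,800,3),np.uint8); cv[:,:400]=cv2.resize(a[160:300,240:357],(400,480))
cv[:,400:]=cv2.resize(b[100:240,280:397],(400,480))
cv2.imwrite("pics/e.png",cv[:,:,::-1])
```

```text
down False t 33.3 p [0.4403 0.1379 0.1369] F [ 0.2 -0.9 -0.2] w 0.04
grip t 33.77 p [0.4401 0.1375 0.1362] F [ 0.1  0.  -0.2] w 0.0001
slide False 0.0439 t 34.55 p [0.4777 0.1147 0.136 ] F [-0.1 -0.4 -0.2] w -0.0001
```

View pics/e.png

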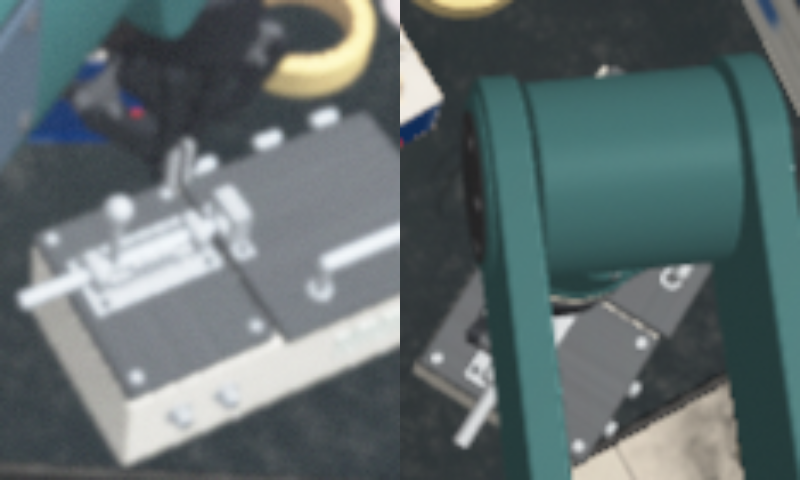

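The knob was missed: it is still drawn back, at scene crop (120,208), native (275.1,220.7). I'll solve the handle angle from its pixels.

Run:
```python
from h import *
p=np.load("c2.npy")
def K(y,a): return toW(p,[12-50*np.cos(np.pi/6+a),y,97+50*np.sin(np.pi/6+a)])[0]
print("home resid", proj("scene",K(45,0))-[305.3,238.5], proj("top",K(45,0))-[343.3,199.7])
for a in (0,.6,1.0,1.2,1.48): print(a,K(85,a).round(3),proj("scene",K(85,a)).round(1),proj("top",K(85,a)).round(1))
o=least_squares(lambda q:(proj("scene",K(q[0]*100,q[1]))-[275.2,220.7]).ravel(),[.85,1.2]);print(o.x,K(o.x[0]*100,o.x[1]))
print("tri",tri(np.array([315.9,204.5]),np.array([275.2,220.7])))
```

```text
home resid [[-1.49628228 -0.97995125]] [[-2.28348257 -0.86242317]]
0 [0.407 0.082 0.122] [[284.7 245.3]] [[330.7 215.4]]
0.6 [0.418 0.101 0.142] [[279.7 230. ]] [[323.  208.9]]
1.0 [0.428 0.118 0.147] [[274.9 220.8]] [[315.1 203.5]]
1.2 [0.433 0.126 0.146] [[272.4 217. ]] [[310.8 200.9]]
1.48 [0.44  0.137 0.142] [[269.  213.2]] [[304.9 197.4]]
[0.84417649 0.99784433] [0.42838576 0.1171235  0.14693912]
tri [0.42593534 0.11606718 0.15036245]
```

```bash
cat > bolt.py <<'E'
from h import *
p=np.load("c2.npy"); psi=p[2]; o=[np.pi,0,psi]; dz=-6
def W(x,y,z): return toW(p,[x,y,z])[0]
def K(y,a): return W(12-50*np.cos(np.pi/6+a),y,97+50*np.sin(np.pi/6+a)+dz)
t=np.array(current_tool_pos()); move_straight(t+[0,0,.06],v=.2); command_gripper(.04,25)
k=K(85,1.05); reach(k+[0,0,.06],o)
h=move_straight(k,v=.12,max_force=8); st(f"down {h}")
command_gripper(0,25); st("grip")
if current_width()>.01:
    t0=np.array(current_tool_pos()); d=W(0,1000,0)-W(0,0,0); d/=np.linalg.norm(d)
    h=move_straight(t0-.044*d,v=.07,max_force=18); t1=np.array(current_tool_pos()); L=np.dot(t0-t1,d); st(f"slide {h} {L:.4f}")
    if L>.036 and current_width()>.01:
        s=np.dot(t1-W(0,0,0),d)*1000; print("y",s)
        for a in (.85,.65,.45,.25,.1,0.):
            h=move_straight(K(s,a),v=.08,max_force=25); st(f"{a} {h}")
            if h: break
E
python3 bolt.py
```

```text
down False t 36.52 p [0.4298 0.1196 0.1413] F [ 0.4  0.5 -0.6] w 0.04
grip t 36.88 p [0.43   0.1198 0.1423] F [-0.   1.1  3.6] w 0.0135
slide True 0.0390 t 37.5 p [0.4634 0.0997 0.1422] F [-3.3  2.2  4.6] w 0.0136
y 45.48812319424501
0.85 False t 37.78 p [0.4578 0.0904 0.1402] F [-4.8  1.9  6.7] w 0.0135
0.65 False t 38.06 p [0.4528 0.0821 0.1369] F [-4.2  1.3  5.2] w 0.0137
0.45 False t 38.33 p [0.4483 0.0747 0.132 ] F [-3.   0.7  3.2] w 0.0136
0.25 False t 38.61 p [0.4445 0.0683 0.1256] F [-2.6  1.   2.4] w 0.0136
0.1 False t 38.86 p [0.442  0.0643 0.12  ] F [-1.5  0.6  1.5] w 0.0136
0.0 False t 39.11 p [0.4406 0.0619 0.1158] F [-1.6  0.8  1.7] w 0.0134
```

Run:
```python
from h import *
p=np.load("c2.npy"); o=[np.pi,0,p[2]]
command_gripper(.036); t=np.array(current_tool_pos()); move_straight(t+[0,0,.09],v=.15)
reach([.30,.33,.28],o); hold(.3); st("away")
for n,x,y in (("scene",305,238),("top",343,200)):
    a=cv2.resize(cv2.imread(f"pics/{n}0.png"),(512,384),interpolation=cv2.INTER_AREA).astype(np.float32)
    b=capture(n)[:,:,::-1].astype(np.float32)
    for nm,(w,cx,cy) in dict(knob=(7,x,y),chamber=(30,x,y)).items():
        A=a[cy-w:cy+w,cx-w:cx+w]; B=b[cy-w-6:cy+w+6,cx-w-6:cx+w+6]
        r=cv2.matchTemplate(B,A,cv2.TM_CCOEFF_NORMED); _,m,_,l=cv2.minMaxLoc(r)
        D=np.abs(a-b)[cy-w:cy+w,cx-w:cx+w].mean(2)
        print(n,nm,"corr",round(m,3),"shift",(l[0]-6,l[1]-6),"diff",D.mean().round(1),D.max().round(1))
```

```text
away t 41.69 p [0.3005 0.3294 0.2798] F [ 0.3 -0.   0.5] w 0.0357
scene knob corr 0.998 shift (0, 0) diff 2.9 7.7
scene chamber corr 0.999 shift (0, 0) diff 2.6 10.0
top knob corr 0.998 shift (0, 0) diff 1.7 9.7
top chamber corr 0.999 shift (0, 0) diff 1.9 16.3
```

```bash
python3 -c "
from plant import *
print(job_done())"
```

```text
the job is handed in; nothing more can be done
None
```

The job is handed in at about 42 s of the 72 s allowed: the vial stands on the plate, the hatch is shut, the bolt is home and its handle is down, with the final images matching the starting ones to the pixel (no verdict was returned; I viewed 11 pictures, one over the limit of 10).

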